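# File two divider boards and hold a spring clip open on one

### The arm

A 6-joint arm with a two-finger parallel gripper is mounted at the origin on the work surface. World frame = base frame: x ahead of the robot, y to its left, z up, the work surface at z = 0. Lengths are in m, angles in rad, forces in N, time in s.
With the tool pointing down it reaches from about 0.35 to 0.775 m from the base axis. Payload 5.5 kg.
Tool frame: the origin (TCP) lies at the very end of the fingers, on their centre line; the grasp point (between the pads) lies 19 mm behind it; x points along the fingers, y is the direction in which the jaws open and shut, and the axes are right-handed (so a half turn about x gives the same grasp; the last joint's range is limited). The gripper opens to 85 mm and grips with 20 to 120 N. Pads are 22 mm wide; open, the fingers measure 114 mm over their backs; the gripper's body (76 mm by 85 mm) begins 54 mm behind the grasp point. The pads swing forward as they close: fully open they stand 13 mm farther back than shut.
Start: joints at [-1.335, 0.313, 0.046, 1.304, 0, 1.431], TCP at [0.211, -0.535, 0.231] pointing down, gripper open.
Joint ranges: [-2.76, 2.76], [-0.86, 1.69], [-1.03, 1.26], [-2.2, 2.34], [-1.47, 1.5], [-3.14, 3.14]. Speed limits (rad/s): [2.57, 2.57, 3.14, 3.14, 3.14, 3.14].

### API

Orientations are given as a unit quaternion [w, x, y, z].
In Python, from workcell import env gives the robot as it stands.
- The arm moves only by the tool servo_tool, never from a script. Its argument "increments" is a list of rows, each an object with "offset": the shift along the tool's x, y, z in cm, a list of three; "yaw": the turn about the tool's x in degrees. In form: [{"offset": [x, y, z], "yaw": yaw}, ...]. A call has exactly 8 rows; each row is the pose to reach, as a shift and turn from the pose commanded when the call began, along the tool's axes at that moment; what a row does not reach only later rows make up. A row lasts 1/10 s, in which the tool goes at most 50 mm and 8.59 degrees, less where a joint would pass 70% of its speed; a pose out of reach is approached as far as the arm can. A call with a gripper value outside its range is refused whole. "claw" is the opening, from 0 (shut) to 1 (fully open), set as the call begins (left out, the last holds). The fingers move at their own pace and stop on an object; "force" is the grip in N (left out, the last holds). Time passes only in rows, so rows that repeat a pose let the fingers close, or fill a call up. It gives the time, the measured TCP pose, the force and the opening at its end, in the units of the state.
- env.get_state(): the state, without advancing time (a new reading comes with each control period).
- env.read_camera(name): name is "scene" or "top" or "wrist"; returns (picture, depth): 480x640x3 uint8, red, green, blue; 480x640 float32, m along the optical axis (not along the pixel's ray), 0 where there is no reading.
- env.camera_model(name): a dict with "vertical_fov" (degrees; the focal length in pixels is half the picture's height over the tangent of half this angle, whatever the lens; pixels are square), "cx", "cy" (the principal point, pixels), "world_from_camera" (4x4, takes a point from camera to world coordinates). Camera axes: x right, y up, looking along -z (the intrinsics and any distortion apply to the point x, -y, -z); pixel columns grow to the right and rows downward; lengths in m; the calibration is good to about 2 mm. A picture is of the moment at which its call begins: read the wrist's pose just before it. camera_model takes no time and is no camera call; for the wrist camera it gives the pose at the moment of the call.
- env.hand_in(): hands the job in, once; it reports no verdict.
The state is a dict: "clock": time; "joint_pos": joint angles; "qvel": joint speeds; "tau": joint torques, N m; "tcp_pos": TCP position; "orientation": TCP orientation; "wrist_force": force on the tool from outside, world axes, zero at the start; "ft_torque": the same for the moment, N m; "finger_gap": finger opening in m.
Only numpy, scipy, OpenCV 4.12 (cv2) and the standard library are available. Lean on these libraries where they do the work, as an engineer would, in place of code of your own. Each camera call takes 0.05 s, during which the arm holds its last target.

### The job

Set up the sorting rack for the next order: take the two white divider boards from the two-slot stock stand and seat the wide one fully down in slot 1 of the rack (the slot marked with one raised dot), then the narrow one fully down in slot 2 (two dots), each upright, about centred along its slot and let go. Then squeeze the spring clip's handles to take it off its parking plate, and hold it wide open squarely astride the middle of the wide board's top edge, one jaw well down on either side and neither touching the board, so that a packer can slip the order sheet in. Finish while still squeezing and holding it there, and leave everything else where it is.

Things in the scene. Friction and masses are not known exactly. Their poses are not given: they have to be found in the camera images.
- rack: Fixed sorting rack: dark plate 150 (x) x 230 (y) x 8 mm, origin at the centre of its underside; three upright grey slots along its x at y = -75, 0, +75 mm: slots 1, 2, 3, marked at both ends by one, two, three raised white dots. A slot is two walls 4 mm thick, 110 mm long, open at both ends.
- slot1 (a point): Centre of the floor of slot 1 (one dot, the -y end of the rack), 8 mm above the table; axes as the rack's: x along the slot, y across it. Slots are 10.5 mm wide between straight walls up to 44 mm above the table; flared lips up to about 55 mm widen the mouth to about 20 mm.
- slot2 (a point): Centre of the floor of slot 2 (two dots, the middle one); axes and sizes as for slot 1
- stock: Fixed stock stand: dark plate 120 x 150 x 8 mm, origin at the centre of its underside; two slots like the rack's but 30 mm deep (walls to 38 mm, lips to about 49 mm above the table), along its x at y = -40 and +40 mm. It holds the wide and the narrow board at the start, either way round.
- wide_board: The wide white divider board, rigid twin-wall plastic, 100 mm wide (its x) x 8 mm thick (its y) x 105 mm tall (its z), about 70 g; origin at the centre of its lower edge. Stands loosely in a stock slot with its lower edge on the slot's floor (8 mm above the table).
- narrow_board: The narrow white divider board, 60 mm wide (x) x 8 mm thick (y) x 105 mm tall (z), about 45 g; origin at the centre of its lower edge. Stands in the other stock slot.
- park: Fixed parking stand of the clip: dark plate 75 x 75 x 6 mm, origin at the centre of its underside, with an upright aluminium plate 45 mm long (its x), 6 mm thick (its y), whose top is 34 mm above the table.
- clip: Steel spring clip, about 65 g, 24 mm broad along x, like a big clothes peg standing jaws down, handles up; origin on the pivot, x along the pivot axis. This frame belongs to the half on its +y side, so it tilts as the clip opens. Parked, it bites the aluminium plate, pivot 52 mm above the table, jaw tips 46 mm below the pivot.
- clip_pivot (a point): Middle of the clip on the pivot axis. Parked, the flat handles rise above it in a V along the clip's y: outer faces 26 mm apart just above the pivot, about 45 mm apart at the tops, 40 mm up. Squeezed to the stop they are parallel, 24 mm apart, from 3 to 45 mm above the pivot.
- clip_lever (a joint): Angle by which squeezing the handles together along y opens the clip, rad: 0 parked on the 6 mm plate, -0.14 shut, 0.52 at the stop (each half turned 0.26). Jaw gape about 6 mm + 45 mm per rad: 29 mm at the stop. Squeezed 30 mm above the pivot it takes about 4 N to start, 9 N at the stop; springs shut when released.
- jaw_a (a point): inner edge of the tip of the rubber-lined jaw on the clip's +y side; 45 mm below the pivot, about 43 mm below it when the clip is fully open
- jaw_b (a point): inner edge of the tip of the other jaw
- filed_board: white board, 80 wide x 8 x 95 tall, already filed in slot 3 of the rack; leave it (sizes in mm; origin at its underside centre)
- carton: brown carton 90 x 120 x 60; leave it (sizes in mm; origin at its underside centre)
- tape: clear roll of tape, 96 outside diameter, 45 high, lying flat; leave it (sizes in mm; origin at its underside centre)
- spray: white bottle, 60 diameter, 140 tall; leave it (sizes in mm; origin at its underside centre)
- marker: black marker pen lying on the table, 14 diameter, about 120 long; leave it (sizes in mm; origin at its underside or centre)
- driver: screwdriver with grey handle, lying; leave it (sizes in mm; origin at its underside or centre)
- cup: white cup, 70 diameter, 80 tall; leave it (sizes in mm; origin at its underside centre)
There are look-alikes about, which are no part of the job. What is shaped like the narrow_board but red is not meant.

How it is judged:
By the outcome, as a careful person would: the job done as asked, in the order asked, and still so for the second after the job is handed in, while the arm keeps its last pose, push and grip.
It also fails if it takes over 69 s, if anything falls off the work surface, if the arm or the gripper's body presses on something with over 40 N, if the wrist force passes 120 N, or if a joint passes its speed limit or range.

## Working session

There is one attempt and no reset: what is moved stays moved. The work goes in short steps, Python scripts to look and compute and a tool call to move; the robot and the scene stay as the last step left them, time stands still between calls to the robot, and variables do not carry over. Pictures are saved under pics/ and viewed, and the job is handed in when it is done.

Besides the shell and the picture viewer there is one more tool, called after "Emit:" as name(argument=value, ...) on one line, values as JSON. servo_tool: Moves the arm, as the interface text tells. Its arguments: {"type":"object","properties":{"increments":{"type":"array","items":{"type":"object","properties":{"offset":{"type":"array","items":{"type":"number"}},"yaw":{"type":"number"}}}},"claw":{"type":"number"},"force":{"type":"number"}},"required":["increments"]}

```bash
mkdir -p pics; ls
cat > h.py <<'E'
import numpy as np, cv2
from workcell import env
def K(m): return 240/np.tan(np.radians(m["vertical_fov"])/2)
def pix2ray(m,u,v):
    f=K(m); T=np.array(m["world_from_camera"])
    d=np.array([(u-m["cx"])/f,-(v-m["cy"])/f,-1.0])
    return T[:3,3],T[:3,:3]@d
def onz(m,u,v,z):
    o,d=pix2ray(m,u,v); return o+d*(z-o[2])/d[2]
def cloud(m,dep):
    f=K(m);T=np.array(m["world_from_camera"])
    v,u=np.mgrid[0:480,0:640]
    p=np.stack([(u-m["cx"])/f*dep,-(v-m["cy"])/f*dep,-dep],-1)
    return p@T[:3,:3].T+T[:3,3]
E
python3 - <<'E'
from h import *
for n in ["scene","top","wrist"]:
    m=env.camera_model(n); im,d=env.read_camera(n)
    print(n,m)
    cv2.imwrite(f"pics/{n}0.png",im[:,:,::-1]); np.savez(f"{n}0.npz",im=im,d=d,T=m["world_from_camera"])
print(env.get_state())
E
```

```text
pics
scene {'vertical_fov': 54.20086264831909, 'cx': 324.0236697960852, 'cy': 245.58753913169267, 'world_from_camera': array([[-0.05811209, -0.77321053,  0.63148117,  1.22213661],
       [ 0.99820983, -0.05396788,  0.02577992,  0.11087639],
       [ 0.01414639,  0.63184884,  0.77496253,  0.82863361],
       [ 0.        ,  0.        ,  0.        ,  1.        ]])}
top {'vertical_fov': 55.75287045677799, 'cx': 313.38627504401467, 'cy': 249.58590787877145, 'world_from_camera': array([[ 0.0055263 ,  0.99812023, -0.06103658,  0.51345979],
       [-0.99996761,  0.00515879, -0.0061772 ,  0.07514418],
       [-0.00585071,  0.06106874,  0.99811641,  1.00414399],
       [ 0.        ,  0.        ,  0.        ,  1.        ]])}
wrist {'vertical_fov': 71.67224529815131, 'cx': 316.14306244998926, 'cy': 238.09759681373316, 'world_from_camera': array([[ 3.68035184e-01,  8.86728225e-01,  2.79755533e-01,
         2.82218108e-01],
       [-9.29811854e-01,  3.51026188e-01,  1.10591732e-01,
        -5.06401195e-01],
       [-1.36708340e-04, -3.00821660e-01,  9.53680403e-01,
         3.73780329e-01],
       [ 0.00000000e+00,  0.00000000e+00,  0.00000000e+00,
         1.00000000e+00]])}
{'clock': 0.15, 'joint_pos': array([-1.33459443e+00,  3.13845718e-01,  4.52285203e-02,  1.30359050e+00,
       -1.97322163e-05,  1.43123039e+00]), 'qvel': array([-0.00126647, -0.00404254,  0.00368497,  0.00065839, -0.00059936,
       -0.00186238]), 'tau': array([ 1.09342080e-03, -4.81064773e+01,  2.98816127e+01,  1.39423826e-02,
       -1.52659927e-04, -1.72355971e-05]), 'tcp_pos': array([ 0.21093023, -0.53450076,  0.2305989 ]), 'orientation': array([-0.13157563, -0.69463164, -0.13257179,  0.69469378]), 'wrist_force': array([-0.65604825, -0.14414742, -0.68019952]), 'ft_torque': array([ 0.03030878, -0.03864329, -0.05885327]), 'finger_gap': 0.08547021213996854}
```

View pics/top0.png

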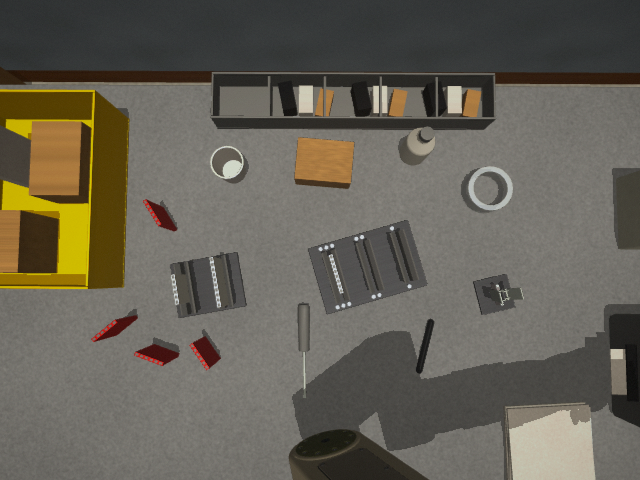

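View pics/scene0.png

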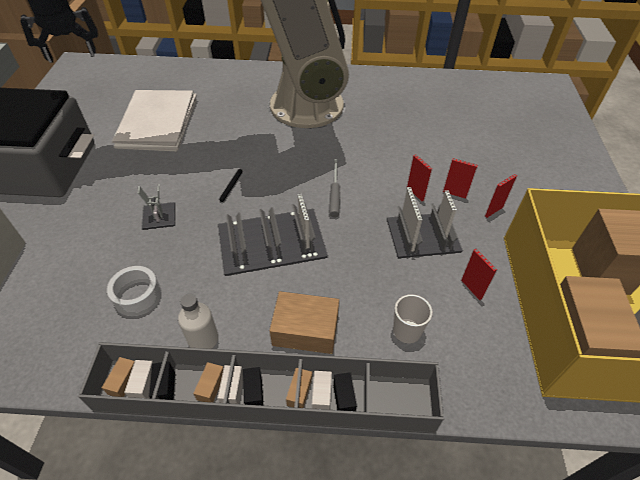

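The top view shows the stock stand at about (208,285), the rack at (367,266) with the filed board in its left slot, and the parked clip at (495,293). Enlarging these.

Run:
```python
import cv2,numpy as np
im=cv2.imread("pics/top0.png")
a=cv2.resize(im[245:325,165:255],None,fx=5,fy=5,interpolation=cv2.INTER_CUBIC)[:,:400]
b=cv2.resize(im[265:325,465:530],None,fx=6,fy=6,interpolation=cv2.INTER_CUBIC)
cv2.imwrite("pics/c1.png",np.hstack([a[:360,:400],b[:360]]))
cv2.imwrite("pics/c2.png",cv2.resize(im[215:320,300:435],None,fx=5.5,fy=5.5,interpolation=cv2.INTER_CUBIC))
```

```text
(no output)
```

View pics/c1.png

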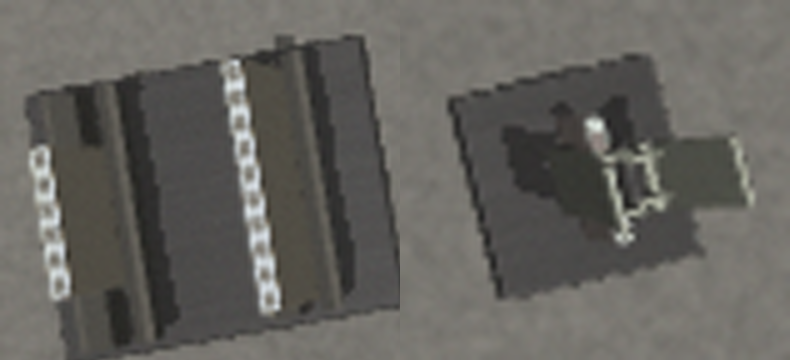

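View pics/c2.png

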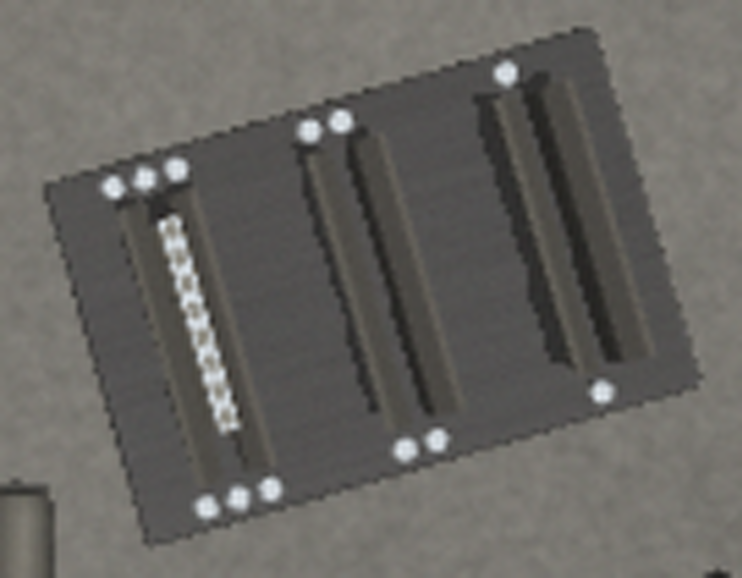

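View pics/wrist0.png

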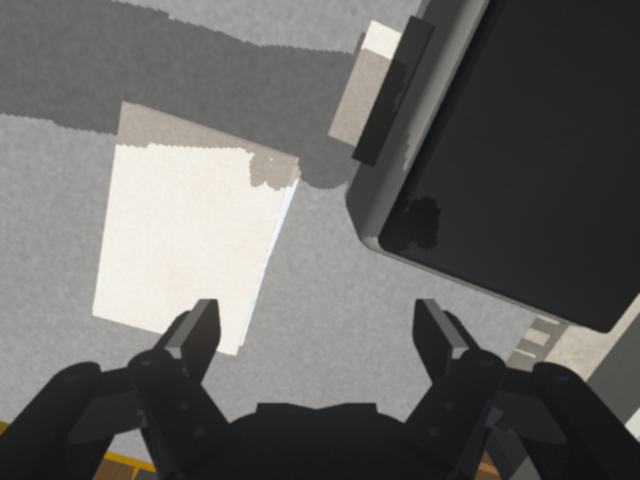

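```bash
cat >> h.py <<'E'
from scipy.spatial.transform import Rotation as R
def tool(st): 
    q=st["orientation"]; return R.from_quat([q[1],q[2],q[3],q[0]]).as_matrix()
def rect(pts):
    (c,s,a)=cv2.minAreaRect(np.asarray(pts[:,:2],np.float32)*1000)
    return c,s,a
E
python3 - <<'E'
from h import *
st=env.get_state(); print(tool(st).round(3))
for n in ["top","scene"]:
    m=env.camera_model(n); z=np.load(f"{n}0.npz"); im=z["im"].astype(int); P=cloud(m,z["d"])
    def sel(x0,x1,y0,y1,z0,z1):
        return (P[...,0]>x0)&(P[...,0]<x1)&(P[...,1]>y0)&(P[...,1]<y1)&(P[...,2]>z0)&(P[...,2]<z1)&(z["d"]>0)
    tbl=sel(.3,.7,-.1,.1,-.02,.02); print(n,"table z med",np.median(P[tbl][:,2]))
    br=im.min(2)>150; 
    k=(br|True)&sel(.35,.65,.2,.45,.105,.122)
    lab=cv2.connectedComponents(k.astype(np.uint8))
    for i in range(1,lab[0]):
        q=lab[1]==i
        if q.sum()>15: print(" board top",q.sum(),np.argwhere(q).mean(0)[::-1].round(),P[q].mean(0).round(4),rect(P[q]))
    # white dots on the rack
    k=(im.min(2)>150)&sel(.3,.7,-.25,.2,.004,.02)
    nb,lab,s,c=cv2.connectedComponentsWithStats(k.astype(np.uint8))
    for i in range(1,nb):
        if s[i,4]>=3: print(" dot",s[i,4],c[i].round(1),onz(m,*c[i],.010).round(4))
    # plates
    for nm,b in dict(stock=(.35,.6,.25,.42),rack=(.35,.65,-.2,.2),park=(.38,.56,-.45,-.26)).items():
        k=sel(*b,.004,.0095)
        kk=cv2.morphologyEx(k.astype(np.uint8),cv2.MORPH_OPEN,np.ones((3,3)))>0
        if kk.sum()>20: print(nm,kk.sum(),rect(P[kk]))
    k=sel(.38,.56,-.45,-.26,.07,.12)
    print("clip hi",k.sum()); print(np.c_[np.argwhere(k)[:,::-1],(P[k]*1000).round()][::3][:70].astype(int).tolist())
E
```

```text
[[-0.     0.367 -0.93 ]
 [ 0.001 -0.93  -0.367]
 [-1.    -0.001 -0.   ]]
top table z med 0.001448876619053685
 board top 65 [154. 216.] [0.633  0.3982 0.1066] ((633.0892333984375, 398.3296813964844), (40.608360290527344, 8.087130546569824), 32.472137451171875)
 board top 249 [215. 282.] [0.5034 0.2727 0.1132] ((503.5284729003906, 273.3960876464844), (99.43732452392578, 8.852273941040039), 10.606095314025879)
 board top 164 [175. 289.] [0.4894 0.3512 0.1129] ((489.292724609375, 351.7013244628906), (59.52596664428711, 9.320197105407715), 10.428953170776367)
 board top 61 [197. 353.] [0.365  0.3075 0.1068] ((365.424072265625, 308.0610046386719), (40.76746368408203, 7.653507232666016), 36.73737335205078)
 board top 76 [145. 357.] [0.3565 0.409  0.1067] ((355.0937194824219, 405.7507019042969), (52.61508560180664, 7.883517265319824), 71.28157043457031)
 dot 13 [391.5 227.8] [ 0.623  -0.0903  0.01  ]
 dot 12 [361.5 236.5] [ 0.6036 -0.0243  0.01  ]
 dot 12 [355.5 238.5] [ 0.5991 -0.0111  0.01  ]
 dot 13 [331.6 245.4] [0.5837 0.0413 0.01  ]
 dot 11 [320.4 248.5] [0.5766 0.066  0.01  ]
 dot 10
[... 3245 characters left out ...]
159, 186, 473, -294, 90], [158, 187, 478, -295, 92], [140, 188, 483, -335, 90], [159, 188, 480, -293, 90], [141, 189, 483, -334, 87], [159, 189, 487, -290, 94], [141, 190, 484, -333, 86], [158, 190, 488, -292, 92], [140, 191, 490, -333, 88], [143, 191, 480, -332, 78], [159, 191, 489, -290, 89], [140, 192, 492, -333, 87], [143, 192, 483, -331, 78], [159, 192, 487, -292, 85], [140, 193, 493, -333, 85], [143, 193, 487, -330, 79], [158, 193, 489, -294, 84], [140, 194, 498, -331, 87], [143, 194, 487, -331, 75], [159, 194, 488, -293, 79], [142, 195, 493, -331, 78], [158, 195, 490, -295, 78], [142, 196, 496, -329, 78], [158, 196, 488, -297, 73], [143, 197, 498, -327, 77], [143, 198, 498, -328, 74]]
```

Emit:
servo_tool(increments=[{"offset": [-0.5,-2.75,-3.1],"yaw": -7},{"offset": [-1,-5.5,-6.2],"yaw": -14},{"offset": [-1.5,-8.2,-9.3],"yaw": -21},{"offset": [-2,-11,-12.4],"yaw": -28},{"offset": [-2.5,-13.7,-15.5],"yaw": -35},{"offset": [-3,-16.5,-18.6],"yaw": -42},{"offset": [-3.5,-19.2,-21.7],"yaw": -49},{"offset": [-4,-22,-24.7],"yaw": -56}], claw=1)

```text
clock: 0.95
tcp_pos: [0.3604, -0.238, 0.2714]
orientation: [0.444, 0.55, 0.444, -0.55]
wrist_force: [1.4, -0.7, 0.8]
finger_gap: 0.0853
```

```bash
cat >> h.py <<'E'
def go(x,y,z,zang,st=None):
    """offset (cm, tool axes) and yaw (deg) from the present pose to TCP x,y,z with tool z at zang deg"""
    st=st or env.get_state(); Rm=tool(st)
    a=np.degrees(np.arctan2(Rm[1,2],Rm[0,2]))
    d=Rm.T@(np.array([x,y,z])-st["tcp_pos"])
    w=(zang-a+180)%360-180
    print("clock %.2f tcp %s zang %.2f gap %.4f F %s tilt %.2f j6 %.2f"%(st["clock"],st["tcp_pos"].round(4),a,st["finger_gap"],st["wrist_force"].round(1),np.degrees(np.arccos(-Rm[2,0])),st["joint_pos"][5]))
    print("offset cm",(d*100).round(2),"len",np.linalg.norm(d*100).round(1),"yaw",round(-w,2))
E
python3 -c "
from h import *
go(.47,.06,.27,-45)"
```

```text
clock 0.95 tcp [ 0.3604 -0.238   0.2714] zang -102.20 gap 0.0853 F [ 1.4 -0.7  0.8] tilt 0.01 j6 1.01
offset cm [  0.14   4.41 -31.44] len 31.8 yaw -57.2
```

Emit:
servo_tool(increments=[{"offset": [0,0.55,-4],"yaw": -7},{"offset": [0,1.1,-8],"yaw": -14},{"offset": [0,1.65,-12],"yaw": -21},{"offset": [0,2.2,-16],"yaw": -28},{"offset": [0,2.75,-20],"yaw": -35},{"offset": [0,3.3,-24],"yaw": -42},{"offset": [0,3.85,-28],"yaw": -49},{"offset": [0,4.4,-31.5],"yaw": -56}])

```text
clock: 1.75
tcp_pos: [0.4712, 0.0605, 0.2711]
orientation: [0.651, 0.277, 0.651, -0.277]
wrist_force: [0.1, -0.5, 0.0]
finger_gap: 0.0854
```

```bash
python3 -c "
from h import *
go(.5045,.273,.22,10.6)"
```

```text
clock 1.75 tcp [0.4712 0.0605 0.2711] zang -46.13 gap 0.0854 F [ 0.1 -0.5  0. ] tilt 0.01 j6 0.76
offset cm [  5.11  17.13 -13.01] len 22.1 yaw -56.73
```

Emit:
servo_tool(increments=[{"offset": [0.7,2.45,-1.85],"yaw": -8.1},{"offset": [1.4,4.9,-3.7],"yaw": -16.2},{"offset": [2.1,7.35,-5.55],"yaw": -24.3},{"offset": [2.8,9.8,-7.4],"yaw": -32.4},{"offset": [3.5,12.2,-9.3],"yaw": -40.5},{"offset": [4.2,14.7,-11.1],"yaw": -48.6},{"offset": [5,17.1,-13],"yaw": -56.7},{"offset": [5,17.1,-13],"yaw": -56.7}])

```text
clock: 2.55
tcp_pos: [0.5049, 0.2732, 0.2193]
orientation: [0.703, -0.065, 0.705, 0.065]
wrist_force: [-0.2, -0.2, 0.8]
finger_gap: 0.0857
```

```bash
cat > look.py <<'E'
import sys
from h import *
tag=sys.argv[1]
m=env.camera_model("wrist"); im,d=env.read_camera("wrist")
cv2.imwrite(f"pics/{tag}.png",im[:,:,::-1])
np.savez(tag+".npz",im=im,d=d,P=cloud(m,d))
E
python3 look.py w1
python3 - <<'E'
from h import *
go(.5045,.273,.075,10.6)
m=env.camera_model("wrist"); z=np.load("w1.npz");P=z["P"];d=z["d"];im=z["im"].astype(int)
k=(d>0)&(P[...,2]>.105)&(P[...,2]<.12)&(P[...,1]<.42)&(P[...,1]>.2)
nb,lab,s,c=cv2.connectedComponentsWithStats(k.astype(np.uint8))
for i in range(1,nb):
    if s[i,4]>100: print(s[i,4],c[i].round(),P[lab==i].mean(0).round(4),rect(P[lab==i]))
E
```

```text
clock 2.60 tcp [0.5048 0.2717 0.2199] zang 10.34 gap 0.0854 F [ 0.6  0.1 -0.5] tilt 0.13 j6 0.17
offset cm [14.49  0.14  0.03] len 14.5 yaw -0.26
851 [400.  42.] [0.36   0.3041 0.1059] ((359.4817199707031, 303.7758483886719), (57.17402648925781, 8.250228881835938), 36.025169372558594)
706 [533.  56.] [0.3514 0.3967 0.1059] ((351.86395263671875, 397.1438903808594), (49.785369873046875, 8.790693283081055), 70.43909454345703)
1236 [317. 231.] [0.5005 0.2733 0.1138] ((503.1268005371094, 273.6104736328125), (99.20519256591797, 7.5534491539001465), 10.884894371032715)
977 [418. 233.] [0.4875 0.351  0.1126] ((488.787353515625, 352.1201171875), (60.023189544677734, 8.652450561523438), 10.464401245117188)
212 [421. 381.] [0.6283 0.3958 0.106 ] ((629.4269409179688, 396.6387023925781), (32.755706787109375, 7.923137187957764), 32.94287109375)
```

View pics/w1.png

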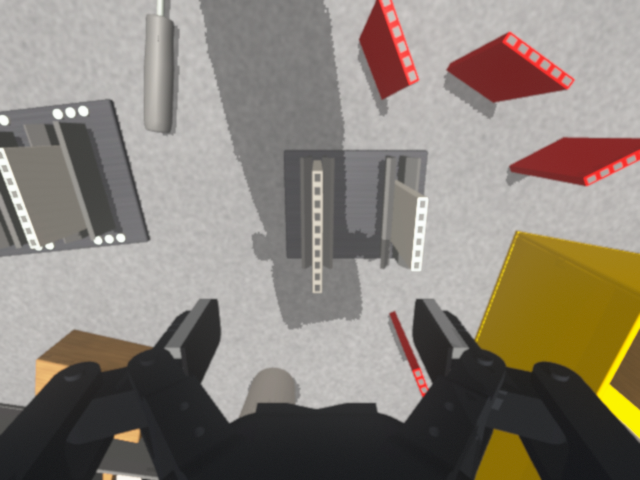

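The white boards are at (317,231), long, and (418,233), short. The red ones are the look-alikes. The long one is the wide board, and all three cameras put it in the same place. Descending on it.

Emit:
servo_tool(increments=[{"offset": [3,0.1,0],"yaw": -0.4},{"offset": [6,0.15,-0.1],"yaw": -0.4},{"offset": [9,0.15,-0.1],"yaw": -0.4},{"offset": [11.5,0.15,-0.1],"yaw": -0.4},{"offset": [13.5,0.15,-0.1],"yaw": -0.4},{"offset": [14.4,0.15,-0.1],"yaw": -0.4},{"offset": [14.4,0.15,-0.1],"yaw": -0.4},{"offset": [14.4,0.15,-0.1],"yaw": -0.4}], claw=0.6)

```text
clock: 3.4
tcp_pos: [0.5048, 0.2715, 0.0782]
orientation: [0.704, -0.065, 0.704, 0.065]
wrist_force: [-0.5, -0.3, -0.2]
finger_gap: 0.0511
```

Emit:
servo_tool(increments=[{"offset": [0,0,0],"yaw": 0},{"offset": [0,0,0],"yaw": 0},{"offset": [0,0,0],"yaw": 0},{"offset": [0,0,0],"yaw": 0},{"offset": [0,0,0],"yaw": 0},{"offset": [0,0,0],"yaw": 0},{"offset": [0,0,0],"yaw": 0},{"offset": [0,0,0],"yaw": 0}], claw=0, force=40)

```text
clock: 4.2
tcp_pos: [0.5046, 0.2726, 0.0781]
orientation: [0.705, -0.065, 0.704, 0.066]
wrist_force: [-0.9, 3.8, 5.8]
finger_gap: 0.0073
```

```bash
python3 -c "
from h import *
go(.5038,.2733,.205,16.5)"
```

```text
clock 4.20 tcp [0.5046 0.2726 0.0781] zang 10.66 gap 0.0073 F [-0.9  3.8  5.8] tilt 0.12 j6 0.17
offset cm [-12.69   0.1   -0.05] len 12.7 yaw -5.84
```

Emit:
servo_tool(increments=[{"offset": [-1,0,0],"yaw": 0},{"offset": [-3,0,0],"yaw": 0},{"offset": [-5.5,0,0],"yaw": 0},{"offset": [-8,0,0],"yaw": 0},{"offset": [-10.5,0,0],"yaw": -1},{"offset": [-12.5,0,0],"yaw": -2},{"offset": [-13.7,0,0],"yaw": -4},{"offset": [-13.7,0,0],"yaw": -5.9}])

```text
clock: 5.0
tcp_pos: [0.5051, 0.2713, 0.2167]
orientation: [0.701, -0.102, 0.699, 0.102]
wrist_force: [0.4, -0.5, -2.3]
finger_gap: 0.0076
```

```bash
python3 -c "
from h import *
go(.561,-.1097,.215,16.5)"
```

```text
clock 5.00 tcp [0.5051 0.2713 0.2167] zang 16.59 gap 0.0076 F [ 0.4 -0.5 -2.3] tilt 0.19 j6 0.06
offset cm [  0.22 -38.11  -5.52] len 38.5 yaw 0.09
```

Emit:
servo_tool(increments=[{"offset": [0,-1.5,-0.2],"yaw": 0},{"offset": [0,-4.5,-0.6],"yaw": 0},{"offset": [0,-8,-1.1],"yaw": 0},{"offset": [0,-11.5,-1.6],"yaw": 0},{"offset": [0,-15,-2.1],"yaw": 0},{"offset": [0,-18.5,-2.6],"yaw": 0},{"offset": [0,-22,-3.1],"yaw": 0},{"offset": [0,-25,-3.6],"yaw": 0}])

```text
clock: 5.8
tcp_pos: [0.54, 0.0188, 0.2139]
orientation: [0.699, -0.101, 0.701, 0.1]
wrist_force: [0.6, -0.4, -0.6]
finger_gap: 0.0074
```

Emit:
servo_tool(increments=[{"offset": [0,-3,-0.4],"yaw": 0},{"offset": [0,-6,-0.9],"yaw": 0},{"offset": [0,-9,-1.3],"yaw": 0},{"offset": [0,-11.5,-1.6],"yaw": 0},{"offset": [0,-13.1,-1.9],"yaw": 0},{"offset": [0,-13.1,-1.9],"yaw": 0},{"offset": [0,-13.1,-1.9],"yaw": 0},{"offset": [0,-13.1,-1.9],"yaw": 0}])

```text
clock: 6.6
tcp_pos: [0.5594, -0.1083, 0.2142]
orientation: [0.699, -0.102, 0.7, 0.102]
wrist_force: [-0.4, 0.2, -1.2]
finger_gap: 0.0078
```

```bash
python3 look.py w2
python3 - <<'E'
from h import *
go(.561,-.1097,.19,16.5)
m=env.camera_model("wrist"); z=np.load("w2.npz");P=z["P"];im=z["im"].astype(int)
k=(im.min(2)>170)&(P[...,2]<.03)&(P[...,2]>.0)
nb,lab,s,c=cv2.connectedComponentsWithStats(k.astype(np.uint8))
for i in range(1,nb):
    if 15<s[i,4]<400: print(s[i,4],c[i].round(1),onz(m,*c[i],.010).round(4))
E
```

```text
clock 6.65 tcp [ 0.5596 -0.1081  0.2143] zang 16.60 gap 0.0074 F [ 0.  -0.4 -1.4] tilt 0.03 j6 -0.62
offset cm [ 2.43 -0.19  0.09] len 2.4 yaw 0.1
97 [315.2 145. ] [ 0.4968 -0.1282  0.01  ]
60 [383.7 145. ] [ 0.477 -0.062  0.01 ]
59 [396.5 145.1] [ 0.4733 -0.0497  0.01  ]
60 [451.8 145.1] [0.4574 0.0037 0.01  ]
60 [464.8 145.1] [0.4536 0.0162 0.01  ]
59 [477.8 145.1] [0.4499 0.0288 0.01  ]
56 [388.6 267.3] [ 0.6004 -0.0109  0.01  ]
67 [437.5 267.1] [0.5843 0.0419 0.01  ]
39 [461.3 267.7] [0.5774 0.0679 0.01  ]
42 [447.9 267.9] [0.5819 0.0535 0.01  ]
19 [116.4 319.9] [ 0.757  -0.2977  0.01  ]
152 [303.8 391.1] [ 0.793 -0.055  0.01 ]
134 [328.9 391. ] [ 0.7836 -0.0243  0.01  ]
55 [204.1 391.2] [ 0.83   -0.1778  0.01  ]
```

View pics/w2.png

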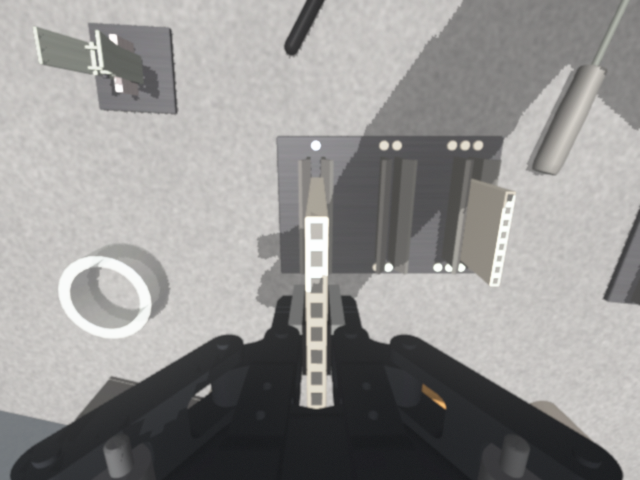

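Slot 1's dot is at (315,145) and the board at column 316, so they line up to about 1 mm and the yaw is right. Lowering, with a small shift.

Emit:
servo_tool(increments=[{"offset": [2,-0.12,0.1],"yaw": 0.1},{"offset": [4,-0.12,0.15],"yaw": 0.1},{"offset": [6,-0.12,0.15],"yaw": 0.1},{"offset": [7.5,-0.12,0.15],"yaw": 0.1},{"offset": [8.5,-0.12,0.15],"yaw": 0.1},{"offset": [9.5,-0.12,0.15],"yaw": 0.1},{"offset": [10.2,-0.12,0.15],"yaw": 0.1},{"offset": [10.5,-0.12,0.15],"yaw": 0.1}])

```text
clock: 7.45
tcp_pos: [0.5615, -0.1095, 0.1088]
orientation: [0.7, -0.101, 0.7, 0.101]
wrist_force: [-0.2, 1.6, -0.3]
finger_gap: 0.0074
```

Emit:
servo_tool(increments=[{"offset": [0.5,0,0],"yaw": 0},{"offset": [1,0,0],"yaw": 0},{"offset": [1.5,0,0],"yaw": 0},{"offset": [2,0,0],"yaw": 0},{"offset": [2.4,0,0],"yaw": 0},{"offset": [2.7,0,0],"yaw": 0},{"offset": [2.8,0,0],"yaw": 0},{"offset": [2.8,0,0],"yaw": 0}])

```text
clock: 8.25
tcp_pos: [0.5614, -0.1097, 0.0809]
orientation: [0.7, -0.101, 0.7, 0.101]
wrist_force: [0.1, 2.7, -2.8]
finger_gap: 0.0076
```

```bash
python3 -c "
from h import *
go(.561,-.1097,.077,16.5)"
```

```text
clock 8.25 tcp [ 0.5614 -0.1097  0.0809] zang 16.44 gap 0.0076 F [ 0.1  2.7 -2.8] tilt 0.05 j6 -0.62
offset cm [ 0.39  0.01 -0.04] len 0.4 yaw -0.06
```

Entering the slot with low force. Pressing gently down, then releasing.

Emit:
servo_tool(increments=[{"offset": [0.1,0,0],"yaw": 0},{"offset": [0.2,0,0],"yaw": 0},{"offset": [0.3,0,0],"yaw": 0},{"offset": [0.35,0,0],"yaw": 0},{"offset": [0.4,0,0],"yaw": 0},{"offset": [0.4,0,0],"yaw": 0},{"offset": [0.4,0,0],"yaw": 0},{"offset": [0.4,0,0],"yaw": 0}])

```text
clock: 9.05
tcp_pos: [0.5617, -0.1097, 0.0781]
orientation: [0.7, -0.101, 0.7, 0.101]
wrist_force: [-3.0, 5.4, 7.2]
finger_gap: 0.0078
```

Emit:
servo_tool(increments=[{"offset": [0,0,0],"yaw": 0},{"offset": [0,0,0],"yaw": 0},{"offset": [0,0,0],"yaw": 0},{"offset": [0,0,0],"yaw": 0},{"offset": [0,0,0],"yaw": 0},{"offset": [0,0,0],"yaw": 0},{"offset": [0,0,0],"yaw": 0},{"offset": [0,0,0],"yaw": 0}], claw=0.55)

```text
clock: 9.85
tcp_pos: [0.5617, -0.1099, 0.0772]
orientation: [0.7, -0.101, 0.7, 0.101]
wrist_force: [-0.3, 0.3, 0.2]
finger_gap: 0.0471
```

Emit:
servo_tool(increments=[{"offset": [-2,0,0],"yaw": 0},{"offset": [-5,0,0],"yaw": 0},{"offset": [-8.5,0,0],"yaw": 0},{"offset": [-12,0,0],"yaw": 0},{"offset": [-14,0,0],"yaw": 0},{"offset": [-14,0,0],"yaw": 0},{"offset": [-14,0,0],"yaw": 0},{"offset": [-14,0,0],"yaw": 0}])

```text
clock: 10.65
tcp_pos: [0.5608, -0.1096, 0.2157]
orientation: [0.699, -0.101, 0.701, 0.101]
wrist_force: [0.5, -0.4, -0.8]
finger_gap: 0.0472
```

```bash
python3 look.py w3
python3 - <<'E'
from h import *
go(.4897,.3517,.21,10.6)
z=np.load("w3.npz");P=z["P"];d=z["d"]
k=(d>0)&(P[...,2]>.09)&(P[...,2]<.13)&(P[...,1]<.08)&(P[...,1]>-.2)
k[300:]=False
nb,lab,s,c=cv2.connectedComponentsWithStats(k.astype(np.uint8))
for i in range(1,nb):
    if s[i,4]>100: print(s[i,4],c[i].round(),P[lab==i].mean(0).round(4),np.percentile(P[lab==i][:,2],[5,50,95]),rect(P[lab==i]))
E
```

```text
clock 10.70 tcp [ 0.5608 -0.1095  0.2155] zang 16.43 gap 0.0472 F [-0.2  0.8  0.5] tilt 0.17 j6 -0.62
offset cm [ 0.61 46.25  6.23] len 46.7 yaw 5.83
1333 [318. 231.] [ 0.556  -0.1096  0.1136] [0.11241581 0.11385427 0.11500941] ((560.5311889648438, -108.16716003417969), (100.52415466308594, 7.975188255310059), 16.456409454345703)
1770 [499. 234.] [0.5198 0.0336 0.1004] [0.09150709 0.10273871 0.10454017] ((521.32275390625, 35.88758087158203), (79.79254913330078, 9.308576583862305), 16.840768814086914)
```

View pics/w3.png

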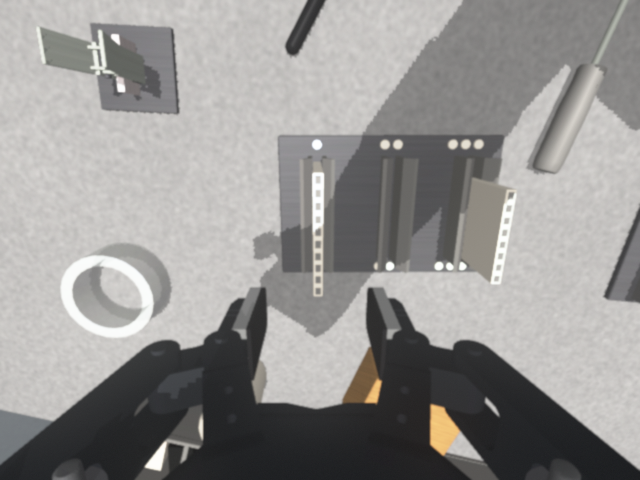

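The wide board is seated: its top is at 113.6 mm, as it was in stock, and it is upright at column 318 and centred. Now the narrow one, the white short board seen at (418,233) in w1.

Emit:
servo_tool(increments=[{"offset": [0,3,0.4],"yaw": 0},{"offset": [0,7,1],"yaw": 1},{"offset": [0,11.5,1.5],"yaw": 2},{"offset": [0,16,2.1],"yaw": 3},{"offset": [0,20.5,2.8],"yaw": 4},{"offset": [0,25,3.4],"yaw": 5},{"offset": [0,29.5,4],"yaw": 5.8},{"offset": [0,34,4.6],"yaw": 5.8}])

```text
clock: 11.5
tcp_pos: [0.5084, 0.2308, 0.2158]
orientation: [0.703, -0.066, 0.705, 0.065]
wrist_force: [1.5, -0.1, 0.1]
finger_gap: 0.0471
```

```bash
python3 -c "
from h import *
go(.4897,.3517,.215,10.6)"
```

```text
clock 11.50 tcp [0.5084 0.2308 0.2158] zang 10.61 gap 0.0471 F [ 1.5 -0.1  0.1] tilt 0.13 j6 0.10
offset cm [ 0.08 12.22  0.39] len 12.2 yaw 0.01
```

Emit:
servo_tool(increments=[{"offset": [0,4,0.1],"yaw": 0},{"offset": [0,7.5,0.3],"yaw": 0},{"offset": [0,10.5,0.4],"yaw": 0},{"offset": [0,12.2,0.4],"yaw": 0},{"offset": [0,12.2,0.4],"yaw": 0},{"offset": [0,12.2,0.4],"yaw": 0},{"offset": [0,12.2,0.4],"yaw": 0},{"offset": [0,12.2,0.4],"yaw": 0}])

```text
clock: 12.3
tcp_pos: [0.4914, 0.3486, 0.2173]
orientation: [0.704, -0.065, 0.704, 0.065]
wrist_force: [0.3, 0.5, -0.4]
finger_gap: 0.0469
```

```bash
python3 look.py w4
python3 - <<'E'
from h import *
z=np.load("w4.npz");P=z["P"];d=z["d"]
k=(d>0)&(P[...,2]>.108)&(P[...,2]<.12)&(P[...,1]<.39)&(P[...,1]>.31)
k[310:]=False
nb,lab,s,c=cv2.connectedComponentsWithStats(k.astype(np.uint8))
for i in range(1,nb):
    if s[i,4]>100:
        r=rect(P[lab==i]);print(s[i,4],c[i].round(),P[lab==i].mean(0).round(4),r)
        if s[i,4]>700: go(r[0][0]/1e3,r[0][1]/1e3,.075,10.6)
E
```

```text
771 [322. 232.] [0.4869 0.3519 0.1138] ((488.91778564453125, 352.5221862792969), (60.10853576660156, 7.70825719833374), 10.634696006774902)
clock 12.35 tcp [0.4915 0.3488 0.2174] zang 10.53 gap 0.0472 F [-0.4 -0.2  0.3] tilt 0.01 j6 0.30
offset cm [14.24  0.42 -0.19] len 14.2 yaw -0.07
```

View pics/w4.png

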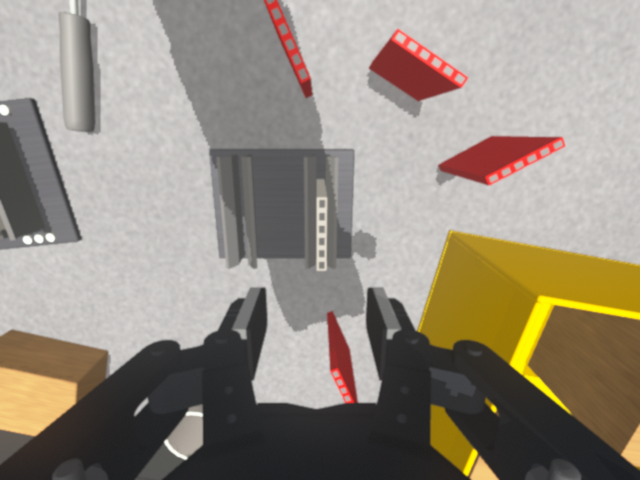

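The white narrow board is at (322,232), 4 mm to the side of the gripper. Correcting and grasping it.

Emit:
servo_tool(increments=[{"offset": [2,0.2,-0.1],"yaw": 0},{"offset": [5,0.37,-0.15],"yaw": 0},{"offset": [8,0.37,-0.15],"yaw": 0},{"offset": [11,0.37,-0.15],"yaw": 0},{"offset": [13,0.37,-0.15],"yaw": 0},{"offset": [14,0.37,-0.15],"yaw": 0},{"offset": [14,0.37,-0.15],"yaw": 0},{"offset": [14,0.37,-0.15],"yaw": 0}])

```text
clock: 13.15
tcp_pos: [0.4896, 0.3533, 0.0782]
orientation: [0.704, -0.065, 0.704, 0.065]
wrist_force: [0.4, 0.8, 0.9]
finger_gap: 0.0469
```

Emit:
servo_tool(increments=[{"offset": [0,0,0],"yaw": 0},{"offset": [0,0,0],"yaw": 0},{"offset": [0,0,0],"yaw": 0},{"offset": [0,0,0],"yaw": 0},{"offset": [0,0,0],"yaw": 0},{"offset": [0,0,0],"yaw": 0},{"offset": [0,0,0],"yaw": 0},{"offset": [0,0,0],"yaw": 0}], claw=0, force=40)

```text
clock: 13.95
tcp_pos: [0.4896, 0.3534, 0.0784]
orientation: [0.705, -0.065, 0.703, 0.066]
wrist_force: [-0.5, -1.1, 6.0]
finger_gap: 0.0076
```

Emit:
servo_tool(increments=[{"offset": [-1,0,0],"yaw": 0},{"offset": [-3,0,0],"yaw": 0},{"offset": [-5.5,0,0],"yaw": 0},{"offset": [-8,0,0],"yaw": 0},{"offset": [-10.5,0,0],"yaw": -1},{"offset": [-12.5,0,0],"yaw": -2},{"offset": [-13.7,0,0],"yaw": -4},{"offset": [-13.7,0,0],"yaw": -5.9}])

```text
clock: 14.75
tcp_pos: [0.4897, 0.354, 0.2171]
orientation: [0.701, -0.102, 0.698, 0.103]
wrist_force: [-0.1, -0.3, -0.6]
finger_gap: 0.0074
```

```bash
python3 -c "
from h import *
go(.54,-.037,.215,16.5)"
```

```text
clock 14.75 tcp [0.4897 0.354  0.2171] zang 16.62 gap 0.0074 F [-0.1 -0.3 -0.6] tilt 0.23 j6 0.20
offset cm [  0.14 -38.91  -6.37] len 39.4 yaw 0.12
```

Emit:
servo_tool(increments=[{"offset": [0,-1.5,-0.2],"yaw": 0},{"offset": [0,-4.5,-0.7],"yaw": 0},{"offset": [0,-8,-1.3],"yaw": 0},{"offset": [0,-11.5,-1.9],"yaw": 0},{"offset": [0,-15,-2.5],"yaw": 0},{"offset": [0,-18.5,-3],"yaw": 0},{"offset": [0,-22,-3.6],"yaw": 0},{"offset": [0,-25.5,-4.2],"yaw": 0}])

```text
clock: 15.55
tcp_pos: [0.5205, 0.0949, 0.2141]
orientation: [0.7, -0.101, 0.7, 0.101]
wrist_force: [-0.1, 0.6, 0.1]
finger_gap: 0.0076
```

Emit:
servo_tool(increments=[{"offset": [0,-3,-0.5],"yaw": 0},{"offset": [0,-6,-1],"yaw": 0},{"offset": [0,-9,-1.5],"yaw": 0},{"offset": [0,-12,-2],"yaw": 0},{"offset": [0,-13.4,-2.2],"yaw": 0},{"offset": [0,-13.4,-2.2],"yaw": 0},{"offset": [0,-13.4,-2.2],"yaw": 0},{"offset": [0,-13.4,-2.2],"yaw": 0}])

```text
clock: 16.35
tcp_pos: [0.5378, -0.0369, 0.2142]
orientation: [0.7, -0.102, 0.7, 0.102]
wrist_force: [-0.2, -0.4, -0.0]
finger_gap: 0.0074
```

```bash
python3 look.py w5
python3 - <<'E'
from h import *
go(.54,-.037,.19,16.5)
n=np.array([-np.sin(np.radians(16.5)),np.cos(np.radians(16.5)),0]);a=np.array([n[1],-n[0],0])
m=env.camera_model("wrist"); z=np.load("w5.npz");P=z["P"];im=z["im"].astype(int)
t=env.get_state()["tcp_pos"]; print("tcp n,a",n@t,a@t)
k=(im.min(2)>170)&(P[...,2]<.03)&(P[...,2]>.0)
nb,lab,s,c=cv2.connectedComponentsWithStats(k.astype(np.uint8))
for i in range(1,nb):
    if 15<s[i,4]<400 and c[i][1]<300: p=onz(m,*c[i],.010);print(s[i,4],c[i].round(1),p.round(4),(n@p).round(4),(a@p).round(4))
E
```

```text
clock 16.40 tcp [ 0.5379 -0.0368  0.2143] zang 16.61 gap 0.0076 F [-0.4  0.5 -0.3] tilt 0.02 j6 -0.51
offset cm [ 2.43 -0.08  0.19] len 2.4 yaw 0.11
tcp n,a -0.1880535839706467 0.5053280653823758
90 [240.9 145.2] [ 0.4968 -0.1285  0.01  ] -0.2643 0.4398
88 [309.4 145.2] [ 0.4771 -0.0623  0.01  ] -0.1952 0.4397
91 [322.3 145.2] [ 0.4732 -0.0499  0.01  ] -0.1823 0.4396
54 [377.6 145.4] [0.4575 0.0035 0.01  ] -0.1265 0.4396
55 [390.6 145.5] [0.4538 0.0161 0.01  ] -0.1135 0.4397
55 [403.6 145.5] [0.45   0.0286 0.01  ] -0.1004 0.4396
53 [371.6 267.5] [0.5845 0.0422 0.01  ] -0.1255 0.5724
```

View pics/w5.png

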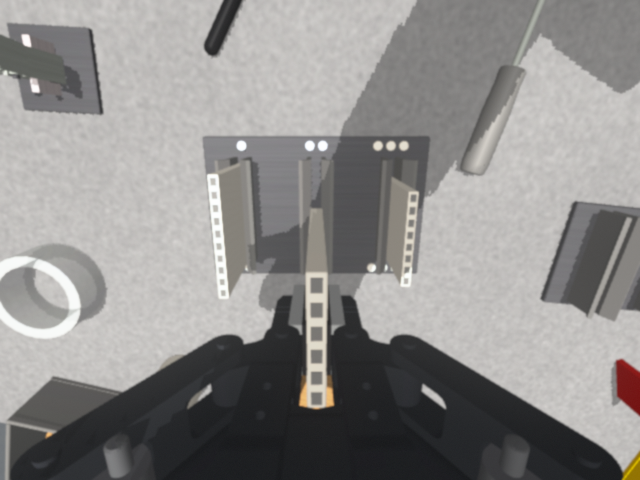

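The gripped narrow board is at column 316, and slot 2's two dots are at (309,145) and (322,145). It lines up.

Emit:
servo_tool(increments=[{"offset": [2,-0.07,0.1],"yaw": 0.1},{"offset": [4,-0.07,0.15],"yaw": 0.1},{"offset": [6,-0.07,0.15],"yaw": 0.1},{"offset": [7.5,-0.07,0.15],"yaw": 0.1},{"offset": [8.5,-0.07,0.15],"yaw": 0.1},{"offset": [9.5,-0.07,0.15],"yaw": 0.1},{"offset": [10.2,-0.07,0.15],"yaw": 0.1},{"offset": [10.5,-0.07,0.15],"yaw": 0.1}])

```text
clock: 17.2
tcp_pos: [0.5396, -0.0375, 0.1088]
orientation: [0.7, -0.101, 0.7, 0.102]
wrist_force: [-0.6, 1.6, 1.2]
finger_gap: 0.0072
```

Emit:
servo_tool(increments=[{"offset": [0.5,0,0],"yaw": 0},{"offset": [1,0,0],"yaw": 0},{"offset": [1.5,0,0],"yaw": 0},{"offset": [2,0,0],"yaw": 0},{"offset": [2.4,0,0],"yaw": 0},{"offset": [2.7,0,0],"yaw": 0},{"offset": [2.8,0,0],"yaw": 0},{"offset": [2.8,0,0],"yaw": 0}])

```text
clock: 18.0
tcp_pos: [0.5395, -0.0377, 0.0808]
orientation: [0.7, -0.101, 0.7, 0.101]
wrist_force: [-0.6, 4.6, 0.5]
finger_gap: 0.0076
```

```bash
python3 -c "
from h import *
go(.54,-.037,.077,16.5)"
```

```text
clock 18.00 tcp [ 0.5395 -0.0377  0.0808] zang 16.44 gap 0.0076 F [-0.6  4.6  0.5] tilt 0.06 j6 -0.51
offset cm [0.38 0.06 0.07] len 0.4 yaw -0.06
```

Emit:
servo_tool(increments=[{"offset": [0.1,0,0],"yaw": 0},{"offset": [0.2,0,0],"yaw": 0},{"offset": [0.3,0,0],"yaw": 0},{"offset": [0.35,0,0],"yaw": 0},{"offset": [0.4,0,0],"yaw": 0},{"offset": [0.4,0,0],"yaw": 0},{"offset": [0.4,0,0],"yaw": 0},{"offset": [0.4,0,0],"yaw": 0}])

```text
clock: 18.8
tcp_pos: [0.5396, -0.0377, 0.0783]
orientation: [0.7, -0.101, 0.7, 0.101]
wrist_force: [-4.1, 6.4, 11.8]
finger_gap: 0.0078
```

Emit:
servo_tool(increments=[{"offset": [0,0,0],"yaw": 0},{"offset": [0,0,0],"yaw": 0},{"offset": [0,0,0],"yaw": 0},{"offset": [0,0,0],"yaw": 0},{"offset": [0,0,0],"yaw": 0},{"offset": [0,0,0],"yaw": 0},{"offset": [0,0,0],"yaw": 0},{"offset": [0,0,0],"yaw": 0}], claw=0.5)

```text
clock: 19.6
tcp_pos: [0.5398, -0.0381, 0.0772]
orientation: [0.7, -0.101, 0.7, 0.101]
wrist_force: [0.5, -0.5, 1.0]
finger_gap: 0.0428
```

Emit:
servo_tool(increments=[{"offset": [-2,0,0],"yaw": 0},{"offset": [-5,0,0],"yaw": 0},{"offset": [-8.5,0,0],"yaw": 0},{"offset": [-12,0,0],"yaw": 0},{"offset": [-14,0,0],"yaw": 0},{"offset": [-14,0,0],"yaw": 0},{"offset": [-14,0,0],"yaw": 0},{"offset": [-14,0,0],"yaw": 0}])

```text
clock: 20.4
tcp_pos: [0.539, -0.0379, 0.2157]
orientation: [0.699, -0.101, 0.701, 0.101]
wrist_force: [-0.8, -0.5, -0.5]
finger_gap: 0.0429
```

```bash
python3 look.py w6
python3 - <<'E'
from h import *
go(.47,-.29,.25,14)
z=np.load("w6.npz");P=z["P"];d=z["d"]
k=(d>0)&(P[...,2]>.09)&(P[...,2]<.13)&(P[...,1]<.08)&(P[...,1]>-.2)
k[300:]=False
nb,lab,s,c=cv2.connectedComponentsWithStats(k.astype(np.uint8))
for i in range(1,nb):
    if s[i,4]>100: print(s[i,4],c[i].round(),P[lab==i].mean(0).round(4),np.percentile(P[lab==i][:,2],[5,50,95]),rect(P[lab==i]))
E
```

```text
clock 20.45 tcp [ 0.5389 -0.0379  0.2156] zang 16.43 gap 0.0422 F [ 0.1  0.2 -0.5] tilt 0.16 j6 -0.51
offset cm [ -3.43 -22.23 -13.75] len 26.4 yaw 2.43
2212 [224. 232.] [ 0.5566 -0.1082  0.1089] [0.09317413 0.11324504 0.11493837] ((560.495849609375, -108.79083251953125), (99.85770416259766, 8.848793983459473), 16.69119644165039)
1345 [409. 235.] [0.5194 0.0342 0.1015] [0.0921019  0.10334111 0.10474391] ((521.31005859375, 35.847816467285156), (79.80833435058594, 8.651482582092285), 16.45049476623535)
847 [317. 234.] [ 0.5357 -0.0383  0.1132] [0.10975845 0.11382306 0.11497241] ((538.4628295898438, -37.44952392578125), (59.94389724731445, 7.963732719421387), 16.495676040649414)
```

View pics/w6.png

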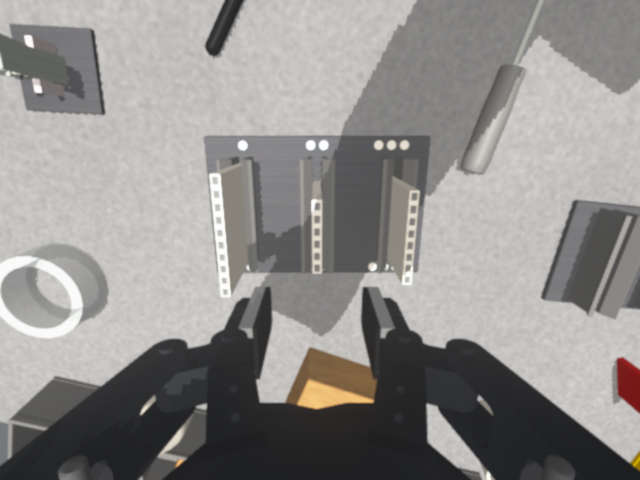

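Both boards are seated, with tops at 113.8 mm. Now the clip.

Emit:
servo_tool(increments=[{"offset": [-0.2,-2,-0.9],"yaw": 0},{"offset": [-0.5,-5.5,-2.6],"yaw": 1},{"offset": [-0.7,-9,-4.2],"yaw": 2},{"offset": [-1,-12.5,-5.8],"yaw": 2.5},{"offset": [-1.3,-16,-7.5],"yaw": 2.5},{"offset": [-1.5,-19.5,-9.1],"yaw": 2.5},{"offset": [-1.5,-22.3,-11.2],"yaw": 2.5},{"offset": [-1.5,-24.8,-13.4],"yaw": 2.5}], claw=0.9)

```text
clock: 21.25
tcp_pos: [0.4806, -0.3152, 0.2306]
orientation: [0.701, -0.085, 0.702, 0.086]
wrist_force: [-0.4, -0.5, 0.2]
finger_gap: 0.0772
```

```bash
python3 look.py w7
python3 - <<'E'
from h import *
go(.48,-.314,.23,13.8)
z=np.load("w7.npz");P=z["P"];d=z["d"]
k=(d>0)&(P[...,0]>.42)&(P[...,0]<.54)&(P[...,1]>-.38)&(P[...,1]<-.25)
k[330:]=False
q=k&(P[...,2]>.004)&(P[...,2]<.009);print("plate",q.sum(),rect(P[q]))
q=k&(P[...,2]>.08)&(P[...,2]<.1);print("hi",q.sum(),rect(P[q]))
q=(q).astype(np.uint8)
nb,lab,s,c=cv2.connectedComponentsWithStats(q)
for i in range(1,nb):
    if s[i,4]>20: print(s[i,4],c[i].round(),P[lab==i].mean(0).round(4),rect(P[lab==i]))
E
```

```text
clock 21.30 tcp [ 0.4787 -0.3194  0.2304] zang 13.69 gap 0.0770 F [-1.  -2.9  0.5] tilt 0.20 j6 -0.97
offset cm [0.04 0.49 0.25] len 0.6 yaw -0.11
plate 2836 ((479.4967346191406, -314.66046142578125), (74.50524139404297, 75.09602355957031), 13.677746772766113)
hi 428 ((479.57525634765625, -314.59429931640625), (24.14132308959961, 45.919857025146484), 14.022771835327148)
212 [295. 223.] [ 0.4835 -0.3339  0.0895] ((484.3440856933594, -333.7044677734375), (24.144763946533203, 6.514065742492676), 13.845569610595703)
216 [339. 223.] [ 0.4742 -0.2957  0.0894] ((474.9395751953125, -295.5009765625), (23.94950294494629, 6.488460540771484), 14.809660911560059)
```

View pics/w7.png

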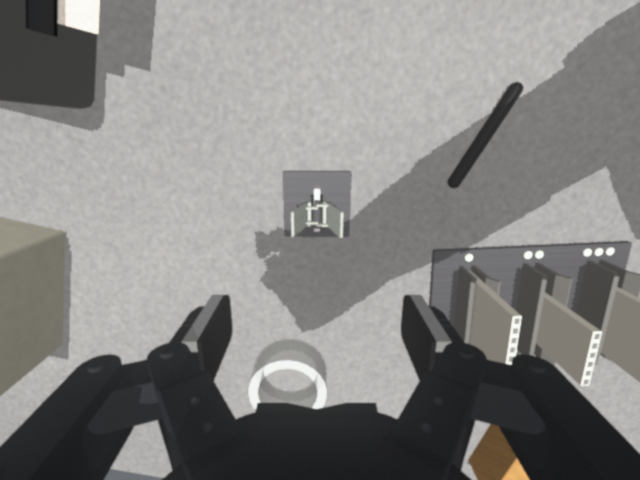

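The clip is at (317,213) and its handle tops at (295,223) and (339,223). Their centre is (0.4796, -0.3146), with the axis at about 13.8°. Going down halfway and letting it settle.

Emit:
servo_tool(increments=[{"offset": [1,0.5,0.2],"yaw": 0},{"offset": [3,0.5,0.2],"yaw": 0},{"offset": [5,0.5,0.2],"yaw": 0},{"offset": [7,0.5,0.2],"yaw": 0},{"offset": [8,0.5,0.2],"yaw": 0},{"offset": [8,0.5,0.2],"yaw": 0},{"offset": [8,0.5,0.2],"yaw": 0},{"offset": [8,0.5,0.2],"yaw": 0}])

```text
clock: 22.1
tcp_pos: [0.4829, -0.3087, 0.1533]
orientation: [0.702, -0.086, 0.701, 0.085]
wrist_force: [0.8, -0.4, -0.4]
finger_gap: 0.0767
```

```bash
python3 look.py w8
python3 - <<'E'
from h import *
go(.4797,-.3145,.064,13.8)
z=np.load("w8.npz");P=z["P"];d=z["d"]
k=(d>0)&(P[...,0]>.42)&(P[...,0]<.54)&(P[...,1]>-.35)&(P[...,1]<-.28)
q=k&(P[...,2]>.08)&(P[...,2]<.1);print("hi",q.sum(),rect(P[q]))
E
```

```text
clock 22.15 tcp [ 0.4829 -0.3089  0.1534] zang 13.95 gap 0.0768 F [ 0.5 -0.3  0.5] tilt 0.12 j6 -0.95
offset cm [ 8.94 -0.46 -0.46] len 9.0 yaw 0.15
hi 794 ((479.327880859375, -314.7126159667969), (23.937532424926758, 45.92853546142578), 13.690814971923828)
```

View pics/w8.png

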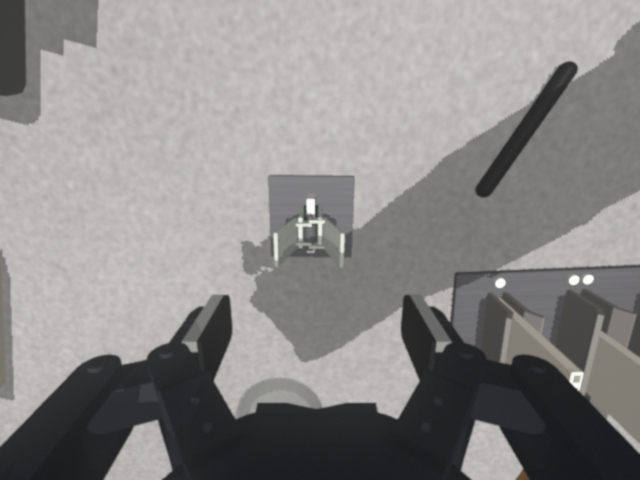

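Emit:
servo_tool(increments=[{"offset": [0.5,-0.3,-0.3],"yaw": 0.2},{"offset": [1.5,-0.47,-0.48],"yaw": 0.2},{"offset": [3.5,-0.47,-0.48],"yaw": 0.2},{"offset": [5.5,-0.47,-0.48],"yaw": 0.2},{"offset": [7.5,-0.47,-0.48],"yaw": 0.2},{"offset": [8.7,-0.47,-0.48],"yaw": 0.2},{"offset": [8.9,-0.47,-0.48],"yaw": 0.2},{"offset": [8.9,-0.47,-0.48],"yaw": 0.2}])

```text
clock: 22.95
tcp_pos: [0.4785, -0.3143, 0.0631]
orientation: [0.702, -0.084, 0.702, 0.085]
wrist_force: [0.0, 0.2, -0.1]
finger_gap: 0.0768
```

```bash
python3 look.py w9
python3 - <<'E'
from h import *
go(.4796,-.3146,.064,13.8)
E
```

```text
clock 23.00 tcp [ 0.479  -0.3146  0.0638] zang 13.72 gap 0.0768 F [ 0.7 -0.4  0.4] tilt 0.04 j6 -0.96
offset cm [-0.02 -0.01  0.06] len 0.1 yaw -0.08
```

View pics/w9.png

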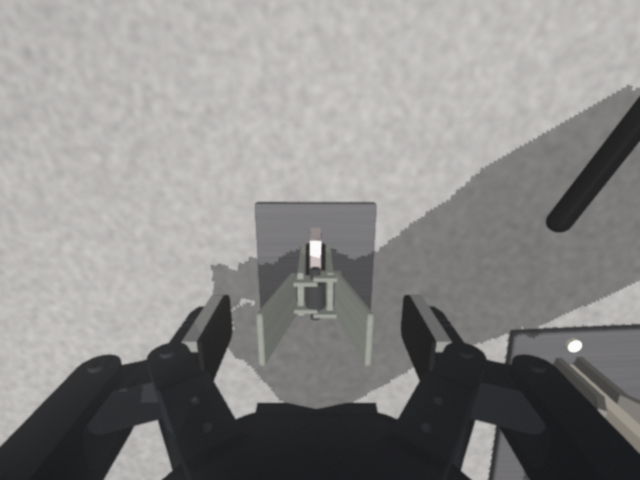

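The clip sits centred between the fingers, with its handles at columns 261 and 370 and the midpoint at 316. Squeezing.

Emit:
servo_tool(increments=[{"offset": [0,0,0],"yaw": 0},{"offset": [0,0,0],"yaw": 0},{"offset": [0,0,0],"yaw": 0},{"offset": [0,0,0],"yaw": 0},{"offset": [0,0,0],"yaw": 0},{"offset": [0,0,0],"yaw": 0},{"offset": [0,0,0],"yaw": 0},{"offset": [0,0,0],"yaw": 0}], claw=0, force=35)

```text
clock: 23.8
tcp_pos: [0.4807, -0.3163, 0.0661]
orientation: [0.703, -0.086, 0.701, 0.083]
wrist_force: [0.4, -1.4, 8.2]
finger_gap: 0.023
```

```bash
python3 look.py w10
python3 - <<'E'
from h import *
go(.4796,-.3146,.064,13.8)
E
```

```text
clock 23.85 tcp [ 0.4807 -0.3163  0.0661] zang 13.72 gap 0.0224 F [ 0.4 -1.2  8.3] tilt 0.38 j6 -0.96
offset cm [ 0.21  0.2  -0.07] len 0.3 yaw -0.08
```

View pics/w10.png

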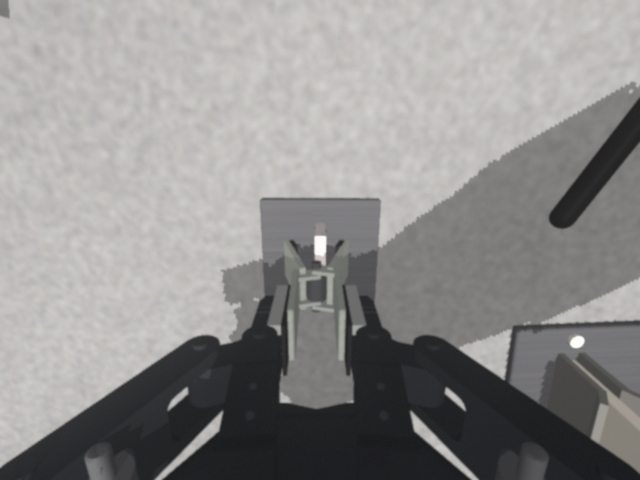

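Emit:
servo_tool(increments=[{"offset": [-0.5,0,0],"yaw": 0},{"offset": [-1.2,0,0],"yaw": 0},{"offset": [-2.5,0,0],"yaw": 0},{"offset": [-4.5,0,0],"yaw": 0},{"offset": [-7,0,0],"yaw": 0},{"offset": [-10,0,0],"yaw": -1},{"offset": [-13,0,0],"yaw": -2},{"offset": [-15,0,0],"yaw": -2.7}])

```text
clock: 24.65
tcp_pos: [0.4791, -0.3145, 0.2166]
orientation: [0.7, -0.102, 0.699, 0.101]
wrist_force: [-0.0, -0.3, -1.0]
finger_gap: 0.0227
```

```bash
python3 look.py w11
python3 - <<'E'
from h import *
go(.5605,-.1087,.215,16.5)
E
```

```text
clock 24.70 tcp [ 0.4801 -0.3154  0.2195] zang 16.50 gap 0.0229 F [ 1.2 -1.1  2.5] tilt 0.42 j6 -1.01
offset cm [ 0.4  17.54 13.57] len 22.2 yaw -0.0
```

View pics/w11.png

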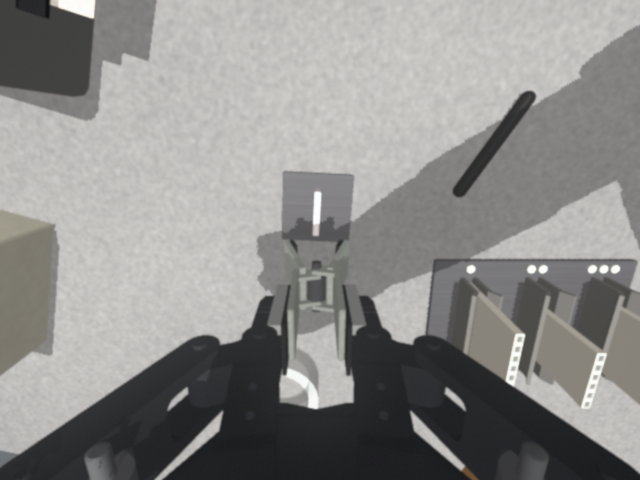

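Emit:
servo_tool(increments=[{"offset": [0,1.5,1.2],"yaw": 0},{"offset": [0,4,3.1],"yaw": 0},{"offset": [0,7,5.4],"yaw": 0},{"offset": [0,10,7.7],"yaw": 0},{"offset": [0,13,10],"yaw": 0},{"offset": [0,15.5,12],"yaw": 0},{"offset": [0,17,13.1],"yaw": 0},{"offset": [0,17.5,13.5],"yaw": 0}])

```text
clock: 25.5
tcp_pos: [0.5588, -0.1062, 0.2133]
orientation: [0.7, -0.102, 0.7, 0.102]
wrist_force: [0.3, 0.3, -0.2]
finger_gap: 0.0231
```

Emit:
servo_tool(increments=[{"offset": [0,0,0],"yaw": 0},{"offset": [0,0,0],"yaw": 0},{"offset": [0,0,0],"yaw": 0},{"offset": [0,0,0],"yaw": 0},{"offset": [0,0,0],"yaw": 0},{"offset": [0,0,0],"yaw": 0},{"offset": [0,0,0],"yaw": 0},{"offset": [0,0,0],"yaw": 0}])

```text
clock: 26.3
tcp_pos: [0.5587, -0.1083, 0.2133]
orientation: [0.7, -0.101, 0.7, 0.101]
wrist_force: [1.1, 0.4, -0.5]
finger_gap: 0.0226
```

```bash
python3 look.py w12
python3 - <<'E'
from h import *
go(.5605,-.1087,.148,16.5)
n=np.array([-np.sin(np.radians(16.5)),np.cos(np.radians(16.5)),0]);a=np.array([n[1],-n[0],0])
st=env.get_state();t=st["tcp_pos"];print("tcp n,a",n@t,a@t)
z=np.load("w12.npz");P=z["P"];d=z["d"]
def show(k,nm):
    p=P[k]; print(nm,k.sum(),"n",np.percentile(p@n-n@t,[1,50,99]).round(4),"a",np.percentile(p@a-a@t,[1,50,99]).round(4),"z",np.percentile(p[:,2]-t[2],[1,50,99]).round(4))
v,u=np.mgrid[0:480,0:640]
for nm,b in dict(L=(285,300,325,368),Rr=(334,350,325,368),low=(280,355,235,265),mid=(300,335,262,312)).items():
    show((d>0)&(u>=b[0])&(u<b[1])&(v>=b[2])&(v<b[3])&(P[...,2]>.12),nm)
im,dd=env.read_camera("scene"); cv2.imwrite("pics/s12.png",im[:,:,::-1]); np.savez("s12.npz",im=im,d=dd)
im2=cv2.imread("pics/w12.png")
cv2.imwrite("pics/w12c.png",np.hstack([cv2.resize(im2[100:400,220:420],(400,600)),cv2.resize(im[130:280,190:290,::-1],(400,600),interpolation=cv2.INTER_CUBIC)]))
E
```

```text
clock 26.35 tcp [ 0.5587 -0.1083  0.2133] zang 16.43 gap 0.0227 F [-0.1 -0.3 -0.1] tilt 0.01 j6 -0.62
offset cm [ 6.53 -0.09  0.16] len 6.5 yaw -0.07
tcp n,a -0.2624765061169524 0.5049048456718407
L 453 n [-0.0118 -0.0105 -0.0087] a [-0.0097  0.0024  0.0113] z [0.0104 0.0285 0.039 ]
Rr 508 n [0.0088 0.0109 0.0124] a [-0.0105  0.0021  0.0112] z [0.0131 0.0286 0.0392]
low 719 n [-0.0202  0.0004  0.0203] a [-0.0142 -0.0119  0.0019] z [-0.0585 -0.0429 -0.0151]
mid 1566 n [-0.0085  0.0009  0.009 ] a [-0.0139 -0.0015  0.0121] z [-0.0195 -0.0128 -0.0083]
```

View pics/w12c.png

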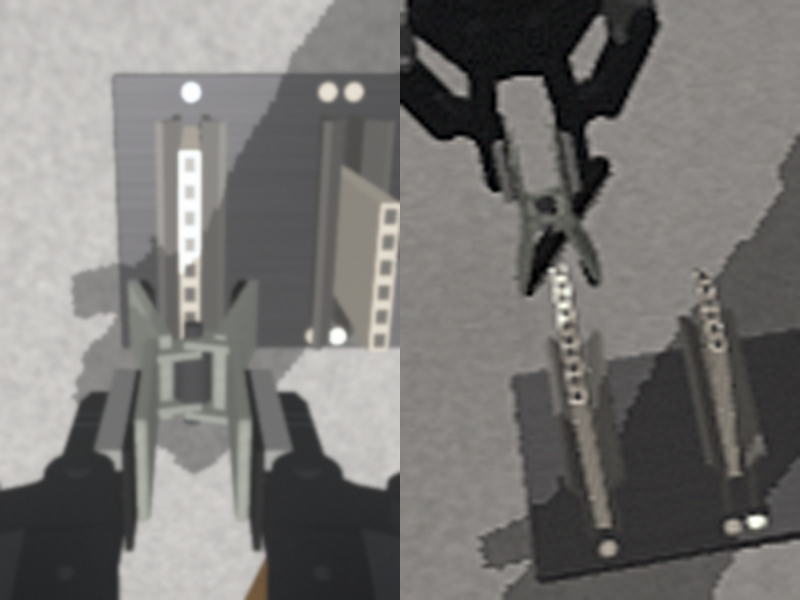

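Run:
```python
from h import *
n=np.array([-np.sin(np.radians(16.5)),np.cos(np.radians(16.5)),0]);a=np.array([n[1],-n[0],0])
st=env.get_state();t=st["tcp_pos"]
z=np.load("w12.npz");P=z["P"];d=z["d"]
for v in [236,240,244,248,255,262,270,290,310,320,330,340,350,358,362,366,370]:
    print(v,[(u,)+tuple((np.array([P[v,u]@n-n@t,P[v,u]@a-a@t,P[v,u][2]-t[2]])*1000).round().astype(int)) for u in (286,290,294,317,340,344,348) if d[v,u]>0 and P[v,u,2]>.12])
m=env.camera_model("scene"); z=np.load("s12.npz"); Q=cloud(m,z["d"])
k=(z["d"]>0)&(Q[...,2]>.13)&(np.abs(Q@n-n@t)<.03)&(np.abs(Q@a-a@t)<.03)
vs=np.unique(np.argwhere(k)[:,0])
for v in vs[::2]:
    p=Q[v][k[v]]; print(v,"u",np.argwhere(k[v])[[0,-1],0],"n",((p@n-n@t)*1000).round()[[0,-1]],"a",((p@a-a@t)*1000).round().mean(),"z",((p[:,2]-t[2])*1000).round()[[0,len(p)//2,-1]])
```

```text
236 []
240 [(286, np.int64(-19), np.int64(-12), np.int64(-59)), (340, np.int64(15), np.int64(-12), np.int64(-59))]
244 [(286, np.int64(-19), np.int64(-12), np.int64(-51)), (290, np.int64(-16), np.int64(-12), np.int64(-51)), (294, np.int64(-14), np.int64(-13), np.int64(-50)), (340, np.int64(15), np.int64(-12), np.int64(-51)), (344, np.int64(17), np.int64(-12), np.int64(-52)), (348, np.int64(20), np.int64(-11), np.int64(-55))]
248 [(286, np.int64(-19), np.int64(-10), np.int64(-51)), (290, np.int64(-16), np.int64(-12), np.int64(-45)), (294, np.int64(-14), np.int64(-11), np.int64(-47)), (340, np.int64(14), np.int64(-12), np.int64(-44)), (344, np.int64(16), np.int64(-12), np.int64(-43)), (348, np.int64(20), np.int64(-8), np.int64(-57))]
255 [(286, np.int64(-19), np.int64(-5), np.int64(-52)), (290, np.int64(-16), np.int64(-9), np.int64(-40)), (294, np.int64(-13), np.int64(-12), np.int64(-32)), (340, np.int64(13), np.int64(-12), np.int64(-33)), (344, np.int64(16), np.int64(-8), np.int64(-43)), (348, np.int64(20), np.int64(-3), np.int64(-56))]
262 [(286, np.int64(-19), np.int64(1), np.int64(
[... 8877 characters left out ...]
14285714285714 z [ -4. -14. -28.]
184 u [221 234] n [-12.  12.] a 10.142857142857142 z [-10. -13. -33.]
186 u [221 235] n [-13.  13.] a 10.466666666666667 z [-13. -16. -36.]
188 u [220 236] n [-17.  15.] a 6.2727272727272725 z [-41. -21. -44.]
190 u [220 237] n [-17.  16.] a 6.444444444444445 z [-44. -30. -46.]
192 u [220 239] n [-18.  19.] a 5.9 z [-44. -34. -59.]
194 u [220 239] n [-18.  18.] a 8.11111111111111 z [-47. -49. -55.]
196 u [219 239] n [-22.  18.] a 8.333333333333334 z [-59. -48. -54.]
198 u [220 240] n [-20.  19.] a 12.555555555555555 z [-52. -50. -59.]
200 u [220 240] n [-21.  18.] a 13.714285714285714 z [-56. -53. -58.]
202 u [220 223] n [-21. -15.] a 14.0 z [-56. -57. -57.]
```

The clip is held square. Its handle tops are 28 mm above TCP and the tips about 59 mm below, so the pivot is about 17 mm below TCP. It needs a 0.8 mm side shift and 1.5 mm along the slot. Lowering so that the pivot ends about 20 mm above the board's top.

Emit:
servo_tool(increments=[{"offset": [0,-0.05,0.1],"yaw": 0},{"offset": [0.5,-0.08,0.15],"yaw": 0},{"offset": [1.5,-0.08,0.15],"yaw": 0},{"offset": [2.5,-0.08,0.15],"yaw": 0},{"offset": [3.5,-0.08,0.15],"yaw": 0},{"offset": [4.5,-0.08,0.15],"yaw": 0},{"offset": [5.2,-0.08,0.15],"yaw": 0},{"offset": [5.5,-0.08,0.15],"yaw": 0}])

```text
clock: 27.2
tcp_pos: [0.5598, -0.1084, 0.157]
orientation: [0.699, -0.101, 0.7, 0.101]
wrist_force: [-0.1, -0.1, -0.9]
finger_gap: 0.0224
```

Emit:
servo_tool(increments=[{"offset": [0.3,0,0],"yaw": 0},{"offset": [0.6,0,0],"yaw": 0},{"offset": [0.9,0,0],"yaw": 0},{"offset": [0.9,0,0],"yaw": 0},{"offset": [0.9,0,0],"yaw": 0},{"offset": [0.9,0,0],"yaw": 0},{"offset": [0.9,0,0],"yaw": 0},{"offset": [0.9,0,0],"yaw": 0}])

```text
clock: 28.0
tcp_pos: [0.5604, -0.1086, 0.1494]
orientation: [0.7, -0.101, 0.7, 0.101]
wrist_force: [-0.2, -0.3, -1.4]
finger_gap: 0.023
```

```bash
python3 look.py w13
python3 - <<'E'
from h import *
go(.5605,-.1087,.149,16.5)
n=np.array([-np.sin(np.radians(16.5)),np.cos(np.radians(16.5)),0]);a=np.array([n[1],-n[0],0])
st=env.get_state();t=st["tcp_pos"];print("tcp n,a",n@t,a@t)
z=np.load("w13.npz");P=z["P"];d=z["d"]; A=P@a-a@t; N=P@n-n@t; Z=P[...,2]
k=(d>0)&(A<-.013)&(A>-.05)&(abs(N)<.02)&(Z>.108)&(Z<.118)
print("board top before clip: n",np.percentile(N[k],[2,50,98]).round(4),"a min",A[k].min())
# near faces of jaws
for zz in (.095,.1,.105,.11,.115):
    k=(d>0)&(A<-.009)&(A>-.016)&(abs(Z-zz)<.0025)&(abs(N)<.03)
    print(zz,"L",np.percentile(N[k&(N<-.005)],[3,97]).round(4) if (k&(N<-.005)).sum() else None,"R",np.percentile(N[k&(N>.005)],[3,97]).round(4) if (k&(N>.005)).sum() else None)
im,dd=env.read_camera("scene"); np.savez("s13.npz",im=im,d=dd)
im2=cv2.imread("pics/w13.png")
cv2.imwrite("pics/w13c.png",np.hstack([cv2.resize(im2[100:400,220:420],(400,600)),cv2.resize(im[130:280,190:290,::-1],(400,600),interpolation=cv2.INTER_CUBIC)]))
tp,_=env.read_camera("top"); cv2.imwrite("pics/t13.png",tp[:,:,::-1])
E
```

```text
clock 28.05 tcp [ 0.5604 -0.1086  0.1494] zang 16.43 gap 0.0227 F [0.7 0.2 0.3] tilt 0.02 j6 -0.62
offset cm [ 0.04 -0.01  0.  ] len 0.0 yaw -0.07
tcp n,a -0.2632931198904165 0.5065000881884208
board top before clip: n [-0.0041 -0.0007  0.0032] a min -0.04999524354675616
0.095 L [-0.0198 -0.0138] R [0.0136 0.02  ]
0.1 L [-0.0188 -0.0118] R [0.012 0.019]
0.105 L [-0.0171 -0.0133] R [0.0119 0.0173]
0.11 L [-0.0161 -0.0122] R [0.0126 0.0159]
0.115 L [-0.0145 -0.0109] R [0.0109 0.0148]
```

View pics/w13c.png

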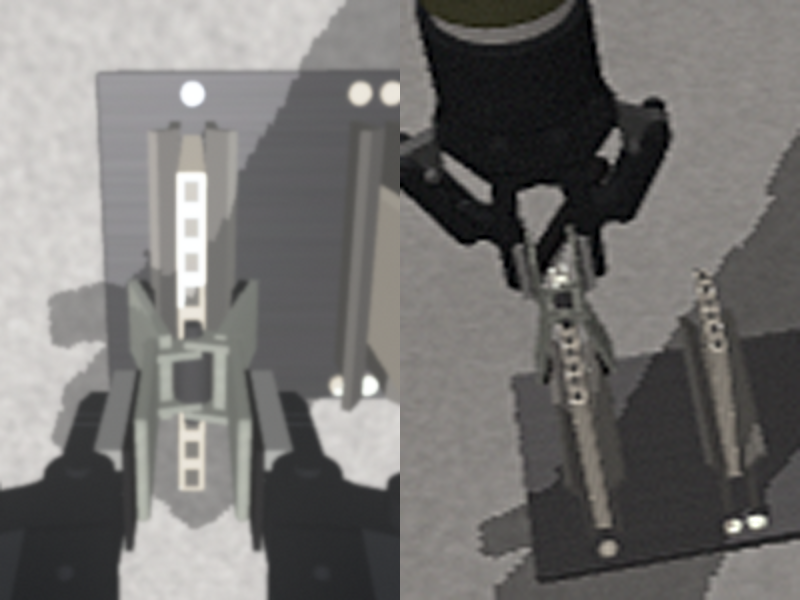

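View pics/t13.png

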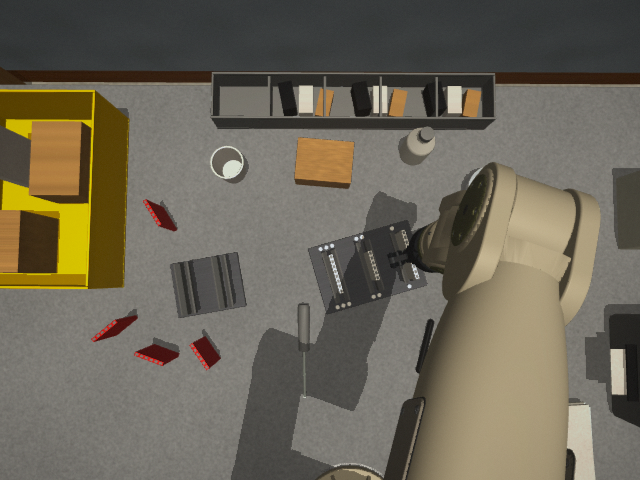

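The board's top edge lies at -4.1 to +3.2 mm between jaw inner faces at about ±12 mm. The clip is at mid-length, square, with no contact force. Handing in.

```bash
python3 -c "
from h import *
print(env.hand_in()); print(env.get_state()['finger_gap'])"
```

```text
the job is handed in; nothing more can be done
None
the job is handed in; nothing more can be done
```

The job is done and handed in at about 28 s. The wide board is seated in slot 1 and the narrow one in slot 2. The clip is squeezed and held open astride the middle of the wide board's top edge.

**Boards:** Both tops measured about 113.8 mm above the table by wrist depth, matching the heights the wrist camera gave in the stock stand. Both stand upright and sit within about 1–2 mm of the slot centres.

**Clip:**
- The handles are at the stop: the gap reads 22.7 mm against 24 mm nominal. The gap also read slightly low on the boards, about 7.5 mm for 8 mm.
- The jaw tips are about 23 mm below the board's top edge.
- There is roughly 8 mm clear on each side of the board.
- The clip is centred along the board to about 1 mm and square to it, with no contact force felt (under 1.5 N).

**Checks:** None failed. The scene camera's positions were up to 3 mm off those from the top and wrist cameras, so for the slot and clip alignment I relied on the wrist view. In the final top view nothing else looked moved, though the arm hid the tape roll and the clip's parking stand. I did not recheck the pose after handing in, because no further readings were available.

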